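# Set the check cell in the dough-water photometer

### The job

Before the dough water is tested, set the amber check cell from the tray in the photometer's well, with its two clear faces lined up with the light path. Press it gently down past the spring until it sits firmly on the stop below (feel for it, never forcing the glass), let go of it, then slide the light cover fully shut over it. Leave the other cells and everything else on the table as they are.

Things in the scene. Friction and masses are not known exactly. Their poses are not given: they have to be found in the camera images.
- amber_cell_mid (a point): Amber check cell: solid glass 25x25x67 mm; stopper: amber collar 36x36x5, black knob 20x20x22 above; 94 mm tall, 0.13 kg, upright on the tray (floor 4 mm above table). Point on its axis 47 mm above its underside; collar's top 25, knob's top 47 mm above the point: hold it by the knob. z up. Clear faces along +x and -x, frosted white along y. Yellow bar on the knob runs along x.
- photometer: Grey bench photometer, fixed; level deck 75 mm above the table, sloped panel at its -x side. Origin on the table, under the axis of a seated cell; z up. Light path: its x axis, marked by two yellow bars on the deck at the well. A black end wall 63 mm tall stands on the deck 41 mm to the -y side of the axis; guide rails 5 mm high along y at x = +-38 mm.
- well (a point): Middle of the well's mouth for a seated cell, at deck level, axes as the photometer. Square hole, lips bevelled 2 mm, 27 mm along x (+-13.5) and 28 mm along y: +y wall, where the cell comes to lie, 12.5 mm from the axis, -y wall 15.5 mm. So enter the cell 1 to 1.5 mm to the -y side. Seated, it stands 39 to 52 mm out of the deck.
- spring_pad (a joint): Sprung pad in the well's -y wall, its sloping lead-in beginning 13 mm below the deck; pushed back 2.5 mm (0.0025) by a cell, it presses the cell on the +y wall with 4 to 5 N. From there on the cell drags with 4 to 10 N and will not drop by its own weight: press it all the way down.
- cell_switch (a joint): Cell-present switch: white sprung pin (2 N or less) in the brass stop at the well's bottom. 0: free, 4 mm proud; 0.004 (m): flush, the cell sits fully on the stop. The stop is clamped at a height nobody measured, 42 to 55 mm below the deck: feel for the steep rise in force. A push of about 15 N in all is right; well over 20 N is forcing the glass.
- cover (a joint): Sliding light cover, in m: 0 shut against the end wall, over the well; 0.082 fully open to the photometer's +y side. Starts open; slides with 2 N and stays. Black hood 66 mm (x) by 80 (y), 63 tall above the deck, open towards the well, its near edge about 40 mm from the well's axis when open. A seated cell fits under it with 5 mm to spare.
- cover_push (a point): On the middle of the cover's outer closed end (+y end), 26 mm above the deck: push here along the photometer's -y to shut the cover. Its axes are the photometer's.
- green_cell_mid (a point): The green cell with a green collar, same size and make as the amber one, to be left standing on the tray. Point half-way up.
- blue_cell_mid (a point): The blue cell with a blue collar, same size and make as the amber one, to be left standing on the tray. Point half-way up.
- sample_bottle_mid (a point): White sample bottle with a blue cap, 52 mm in diameter, 120 mm tall, half-way up. Leave alone.
- starter_jar_mid (a point): Closed jar, 90 mm in diameter, 120 mm tall, half-way up. Leave alone.
- scraper_mid (a point): Dough scraper lying flat, 90 x 140 mm, 20 mm high. Leave alone.
- flat_loaf_mid (a point): Round flat loaf, 196 mm in diameter, 34 mm high. Leave alone.

How it is judged (in metres and radians):
On the way:
1. with the light cover still open, the amber cell sits fully home on the stop in the well, its clear faces lined up with the light path (value of joint cell_switch above 0.0025 m and angle between the x axis of amber_cell_mid and the x axis of photometer, either way round below 0.07 rad and angle between amber_cell_mid's own z axis and vertical below 0.06 rad and x of amber_cell_mid in the frame of photometer between -0.003 and 0.003 m and y of amber_cell_mid in the frame of photometer between -0.003 and 0.003 m and value of joint cover above 0.05 m), for 0.2 s.
At the end, for the whole second after the job is handed in: the amber cell stands let go and at rest in the well, fully down on the stop (switch past 2.5 mm), upright within 0.06 rad, within 3 mm of the axis, clear faces in line with the light path within 0.07 rad; the light cover is shut to within 3 mm (value of joint cell_switch above 0.0025 m and angle between the x axis of amber_cell_mid and the x axis of photometer, either way round below 0.07 rad and angle between amber_cell_mid's own z axis and vertical below 0.06 rad and x of amber_cell_mid in the frame of photometer between -0.003 and 0.003 m and y of amber_cell_mid in the frame of photometer between -0.003 and 0.003 m and value of joint cover below 0.003 m and linear speed of amber_cell below 0.01 m/s); the robot touches nothing.
It fails at once if the glass is forced: all the pressures of the amber cell on the photometer's well, spring, stop and cover add up to more than 40 N (contact force between amber_cell and photometer above 40 N).
It fails at once if the amber cell is tipped more than 0.6 rad (angle between amber_cell_mid's own z axis and vertical above 0.6 rad).
It fails at once if one of the other things on the table is shifted by more than 30 mm (distance of any of green_cell_mid, blue_cell_mid, sample_bottle_mid, starter_jar_mid, scraper_mid, flat_loaf_mid from where it was at the start of the episode above 0.03 m).
It also fails if it takes over 58 s, if anything falls off the work surface, if the arm or the gripper's body presses on something with over 40 N, if the wrist force passes 120 N, or if a joint passes its speed limit or range.

### The arm

A 6-joint arm with a two-finger parallel gripper is mounted at the origin on the work surface. World frame = base frame: x ahead of the robot, y to its left, z up, the work surface at z = 0. Lengths are in m, angles in degrees, forces in N, time in s.
With the tool pointing down it reaches from about 0.275 to 0.875 m from the base axis. Payload 12.5 kg.
Tool frame: the origin (TCP) lies at the very end of the fingers, on their centre line; the grasp point (between the pads) lies 19 mm behind it (robot.pinch_z is the distance from the TCP to the grasp point, in m); x points along the fingers, y is the direction in which the jaws open and shut, and the axes are right-handed (so a half turn about x gives the same grasp; the last joint's range is limited). The gripper opens to 85 mm and grips with 20 to 120 N. Pads are 22 mm wide; open, the fingers measure 114 mm over their backs; the gripper's body (76 mm by 85 mm) begins 54 mm behind the grasp point. The pads swing forward as they close: fully open they stand 13 mm farther back than shut.
Start: joints at [-77.441, 20.094, 94.641, -0, 65.266, -4.847], TCP at [0.165, -0.525, 0.231] pointing down, gripper open.
Joint ranges: [-157.81, 157.81], [-45, 120.19], [0.68, 151.7], [-89.99, 269.99], [4.06, 180], [-164.3, 164.3]. Speed limits (degrees/s): [127.2, 127.2, 159.86, 180, 180, 180].

### API

Orientations are given as a 3x3 rotation matrix whose columns are the frame's x, y, z axes.
In Python, from bench import robot, kinematics, cams, status gives the robot as it stands. Calls block until the motion is done:
- robot.movep(position, orientation): joint-space move of the TCP to a pose.
- robot.move_l(position, rotation=None, max_speed=0.15, max_force=None): straight line of the TCP; rotation=None keeps the orientation; max_speed is the mean speed in m/s. With max_force (N) it stops when the force on the tool has changed by that much, and returns True; else False.
- robot.move_joints(angles): joint-space move.
- robot.let_go() and robot.close_gripper(effort=None): open the fingers fully, or close them until they stop; effort is the grip in N (None keeps the last).
- robot.dwell(seconds).
- kinematics.ik(position, orientation): joint angles nearest the present ones, or None.
- cams.camera(name): name is "scene" or "top" or "wrist"; returns a dict with "color" (384x512x3 uint8, red, green, blue), "depth" (384x512 float32, m along the optical axis (not along the pixel's ray), 0 where there is no reading), "fx", "fy", "cx", "cy" (pixels), "dist_coeffs" ([k1, k2, p1, p2, k3] as OpenCV has them; the pictures are not rectified), "R" (3x3) and "t" (3): a world point X has camera coordinates R X + t. Camera axes: x right, y down, z forward; pixel columns grow to the right and rows downward; lengths in m; the calibration is good to about 2 mm. A picture is of the moment at which its call begins.
A pose or a line that the arm cannot do raises robot.PlanningError and nothing moves.
- robot.close_job(): hands the job in, once; it reports no verdict.
Trained networks look in a picture, given as the dict that the camera call returned (one of the last four; its "shot" number tells which), for a name from the list of things; names that differ only in an ending like _2 or _b are one class to them, and where a whole thing is asked for, a point or a joint stands for the part that bears it (a point fixed in the world has none). Each returns a list of dicts, best first, with "p" (0 to 1); they miss things now and then, are a little off and sometimes report something else, mostly with a low value. They report only what shows in the picture. A call takes as long as a camera call.
- cams.find_in(query, picture): "pixel" ([column, row] in pixels, amid what is visible of it).
- cams.outline_of(query, picture): "region" (384x512 bool, what is visible of it) and "pixel" ([column, row] in pixels, amid what is visible of it).
- cams.mark_of(query, picture): "pixel" ([column, row] in pixels: a listed point, or the origin of a listed thing).
Readings, each from a call of its own:
- status.current_time_s(): time.
- status.current_qpos(): joint angles.
- status.current_joint_vel(): joint speeds.
- status.current_tau(): joint torques, N m.
- status.current_tool_pos(): TCP position.
- status.current_tcp_rot(): TCP orientation.
- status.current_ft_force(): force on the tool from outside, world axes, zero at the start.
- status.current_wrist_torque(): the same for the moment, N m.
- status.current_grip_width(): opening from 0.0 (shut) to 1.0 (fully open).
Only numpy, scipy, OpenCV 4.12 (cv2) and the standard library are available. Lean on these libraries where they do the work, as an engineer would, in place of code of your own. Each camera call takes 0.05 s, during which the arm holds its last target.

## Working session

There is one attempt and no reset: what is moved stays moved. The work goes in short steps, each a Python script; the robot and the scene stay as the last script left them, time stands still between calls to the robot, and variables do not carry over. Pictures are saved under pics/ and viewed, and the job is handed in when it is done.

```bash
ls; mkdir -p pics
python3 - <<'E'
from bench import robot,kinematics,cams,status
import cv2,numpy as np
for n in ["scene","top","wrist"]:
    c=cams.camera(n); cv2.imwrite(f"pics/a_{n}.png",c["color"][:,:,::-1]); np.savez(f"pics/a_{n}.npz",**{k:np.array(v) for k,v in c.items()})
    print(n,c["fx"],c["cx"],c["cy"],c["dist_coeffs"],np.round(c["R"],3).tolist(),c["t"])
    for q in ["amber_cell_mid","photometer","well","cover_push","green_cell_mid","blue_cell_mid"]:
        print(q,[(np.round(d["pixel"],1).tolist(),round(d["p"],2)) for d in cams.mark_of(q,c)][:3])
print(status.current_time_s())
E
```

```text
pics
scene 403.5424894096005 256.87419233909367 192.9570716380126 [-0.0054756  0.         0.         0.         0.       ] [[0.543, 0.839, -0.015], [0.548, -0.368, -0.751], [-0.636, 0.4, -0.66]] [-0.2891452  -0.22509456  1.56950082]
amber_cell_mid [([147.9, 246.1], 0.92), ([320.5, 158.4], 0.73)]
photometer [([296.7, 204.8], 0.74)]
well [([298.2, 181.1], 0.95), ([147.4, 247.9], 0.74)]
cover_push [([320.1, 160.5], 0.89), ([204.7, 296.1], 0.53)]
green_cell_mid []
blue_cell_mid [([191.7, 216.3], 0.82)]
top 384.35524927134435 250.88278105878666 189.05071449845346 [-0.0300642  0.         0.         0.         0.       ] [[0.026, -1.0, 0.003], [-0.997, -0.026, -0.076], [0.076, -0.001, -0.997]] [-0.00167258  0.56817825  1.34457337]
amber_cell_mid [([350.4, 206.6], 0.62)]
photometer [([217.2, 189.8], 0.97)]
well [([213.4, 189.2], 0.69)]
cover_push [([182.6, 196.2], 0.76), ([377.5, 250.0], 0.32)]
green_cell_mid [([329.6, 210.1], 0.59)]
blue_cell_mid [([307.1, 212.6], 0.58)]
wrist 269.16736210595917 257.31946852435357 191.83013721731098 [-0.06098772  0.          0.          0.          0.        ] [[0.301, -0.954, -0.0], [-0.904, -0.285, 0.318], [-0.304, -0.096, -0.948]] [-0.550183   -0.04268142  0.38172062]
amber_cell_mid []
photometer []
well []
cover_push []
green_cell_mid []
blue_cell_mid []
1.05
```

View pics/a_scene.png

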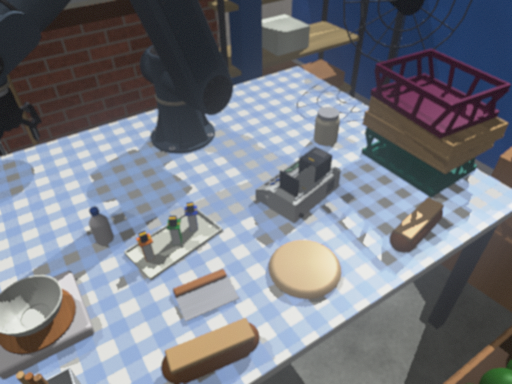

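View pics/a_top.png

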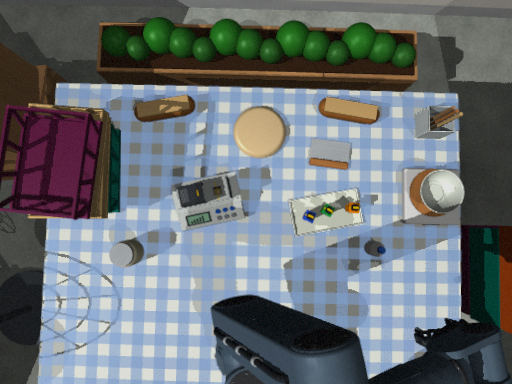

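View pics/a_wrist.png

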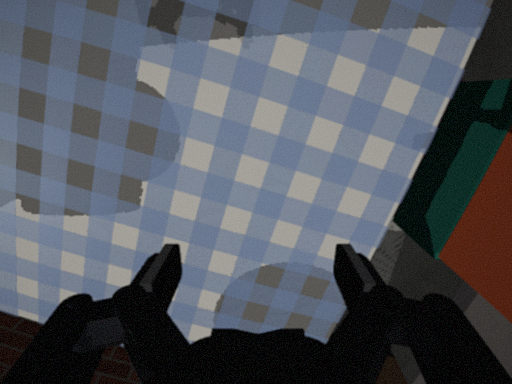

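The top view shows the tray with blue, green and amber knobs at about (309,215), (328,210) and (352,208). The photometer is at about (210,200), with its hood left of the well. I'll set up geometry helpers and zoom in.

```bash
cat > h.py <<'E'
import numpy as np,cv2
def K(c): return np.array([[c["fx"],0,c["cx"]],[0,c["fy"],c["cy"]],[0,0,1]],float)
def ray(c,px):
    p=cv2.undistortPoints(np.array(px,float).reshape(-1,1,2),K(c),np.array(c["dist_coeffs"],float)).reshape(-1,2)
    d=np.c_[p,np.ones(len(p))]@np.array(c["R"]); o=-np.array(c["R"]).T@np.array(c["t"]); return o,d
def onz(c,px,z):
    o,d=ray(c,px); return o+d*((z-o[2])/d[:,2])[:,None]
def proj(c,X):
    r,_=cv2.Rodrigues(np.array(c["R"],float)); p,_=cv2.projectPoints(np.array(X,float).reshape(-1,1,3),r,np.array(c["t"],float),K(c),np.array(c["dist_coeffs"],float)); return p.reshape(-1,2)
def cloud(c):
    D=np.array(c["depth"]); h,w=D.shape; v,u=np.mgrid[:h,:w]
    o,d=ray(c,np.stack([u.ravel(),v.ravel()],1)); return (o+d*D.ravel()[:,None]).reshape(h,w,3)
E
python3 - <<'E'
from h import *
c=np.load("pics/a_top.npz")
print("amber knob",onz(c,[[352,208]],.098),"well",onz(c,[[213.4,189.2]],.075),"phot",onz(c,[[217,190]],0),"push",onz(c,[[182.6,196.2]],.101))
P=cloud(c)
im=c["color"][:,:,::-1]
a=cv2.resize(im[160:250,165:255],None,fx=4.4,fy=4.4,interpolation=cv2.INTER_CUBIC)
b=cv2.resize(im[170:260,285:375],None,fx=4.4,fy=4.4,interpolation=cv2.INTER_CUBIC)
cv2.imwrite("pics/b.png",np.hstack([a,b]))
for (u,v) in [(213,189),(200,215),(190,190),(352,208),(328,210),(309,215),(222,185),(375,248),(125,252)]: print(u,v,P[v,u].round(3))
E
```

```text
amber knob [[ 0.50722238 -0.32758158  0.098     ]] well [[0.56014373 0.140927   0.075     ]] phot [[0.56310995 0.13508213 0.        ]] push [[0.53210561 0.24067075 0.101     ]]
213 189 [0.564 0.147 0.03 ]
200 215 [0.471 0.185 0.067]
190 190 [0.551 0.212 0.134]
352 208 [ 0.507 -0.329  0.095]
328 210 [ 0.498 -0.247  0.099]
309 215 [ 0.48  -0.183  0.099]
222 185 [0.575 0.112 0.074]
375 248 [ 0.375 -0.408  0.09 ]
125 252 [0.344 0.419 0.119]
```

View pics/b.png

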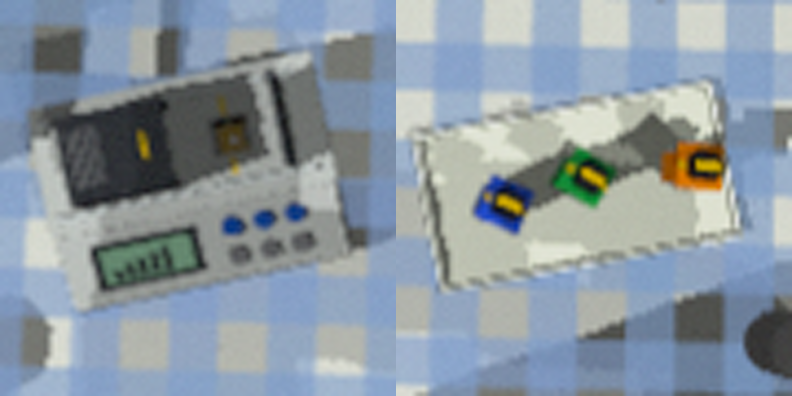

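```bash
cat >> h.py <<'E'
def toolR(yaw): # jaw axis at yaw (rad), tool down
    x=np.array([0,0,-1.]); y=np.array([np.cos(yaw),np.sin(yaw),0]); return np.stack([x,y,np.cross(x,y)],1)
E
python3 - <<'E'
from h import *
from bench import robot,kinematics,cams,status
c=np.load("pics/a_wrist.npz")
p=status.current_tool_pos();R=np.array(status.current_tcp_rot());print(p,R.round(3).tolist())
o=-c["R"].T@c["t"]; print("cam in tool",(R.T@(o-p)).round(4),"axes\n",(R.T@c["R"].T).round(3))
for nm,pos,yaws in [("well",[.562,.14,.25],[13.6,193.6]),("amb",[.507,-.329,.2],[90,270])]:
    for y in yaws:
        q=kinematics.ik(pos,toolR(np.radians(y))); print(nm,y,None if q is None else np.round(q,1))
E
```

```text
[ 0.16456007 -0.52480122  0.23131366] [[0.0, 0.299, -0.954], [-0.0, -0.954, -0.299], [-1.0, 0.0, 0.0]]
cam in tool [-1.44e-01  1.00e-04 -8.20e-02] axes
 [[ 0.    -0.318  0.948]
 [ 1.     0.002  0.   ]
 [-0.002  0.948  0.318]]
well 13.6 [ 9.4 22.1 89.  -0.  68.9 -4.2]
well 193.6 None
amb 90 [ -37.4   27.5   88.1   -0.    64.4 -127.4]
amb 270 [-37.4  27.5  88.1  -0.   64.4  52.6]
```

Run:
```python
from h import *
from bench import robot,kinematics,cams,status
def snap(n):
    c=cams.camera("wrist"); cv2.imwrite(f"pics/{n}.png",c["color"][:,:,::-1]); np.savez(f"pics/{n}.npz",**{k:np.array(v) for k,v in c.items()}); return c
robot.movep([.54,.135,.25],toolR(np.radians(13.6)))
robot.dwell(.15)
c=snap("w1")
for q,z in [("well",.075),("cover_push",.101),("photometer",0)]: 
    for d in cams.mark_of(q,c)[:2]: print(q,d["pixel"],d["p"],onz(c,[d["pixel"]],z))
print(status.current_time_s())
robot.movep([.507,-.329,.2],toolR(np.radians(270)))
robot.dwell(.15)
c=snap("w2")
for q,z in [("amber_cell_mid",.051),("green_cell_mid",.051)]: 
    for d in cams.mark_of(q,c)[:2]: print(q,d["pixel"],d["p"],onz(c,[d["pixel"]],z))
print(status.current_time_s())
```

```text
well [271.2, 176.4] 0.67 [[0.55817333 0.13340771 0.075     ]]
cover_push [271.2, 72.9] 0.68 [[0.52796972 0.24501663 0.101     ]]
photometer [267.5, 162.5] 0.83 [[0.55616993 0.1338956  0.        ]]
4.0833
amber_cell_mid [262.5, 174.3] 0.95 [[ 0.51185539 -0.33428249  0.051     ]]
green_cell_mid [189.5, 186.6] 0.72 [[ 0.49709398 -0.25077766  0.051     ]]
6.0917
```

View pics/w1.png

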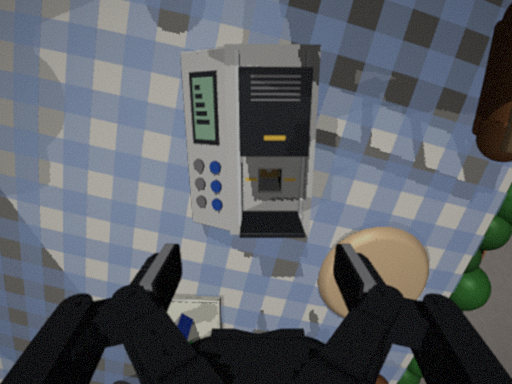

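View pics/w2.png

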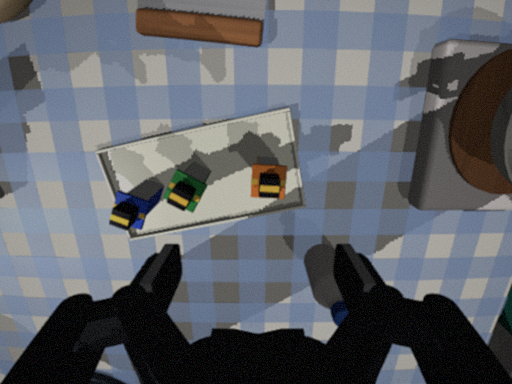

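The well is visible at about (270,180) between the two yellow bars, with the end wall below it and the hood above. The amber cell stands at (268,185) in w2, nearly square to the image. I'll fit both precisely.

Run:
```python
from h import *
a=cv2.imread("pics/w1.png")[140:245,225:320];b=cv2.imread("pics/w2.png")[150:215,240:305]
a=cv2.resize(a,(380,420),interpolation=cv2.INTER_CUBIC);b=cv2.resize(b,(416,416),interpolation=cv2.INTER_CUBIC)
b=cv2.copyMakeBorder(b,0,4,0,0,0)
cv2.imwrite("pics/z.png",np.hstack([a,b]))
# amber
c=np.load("pics/w2.npz"); im=c["color"].astype(int); P=cloud(c)
hsv=cv2.cvtColor(c["color"],cv2.COLOR_RGB2HSV)
m=np.zeros(im.shape[:2],bool); m[150:215,240:305]=1
def rect(px,z,n):
    w=onz(c,px,z)[:,:2]; r=cv2.minAreaRect((w*1000).astype(np.float32)); print(n,len(px),np.round(r[0],1),np.round(r[1],1),round(r[2],1))
or_=m&(hsv[...,0]<14)&(hsv[...,1]>150)&(hsv[...,2]>90)
ye=m&(hsv[...,0]>=17)&(hsv[...,0]<35)&(hsv[...,1]>110)&(hsv[...,2]>110)
bk=m&(hsv[...,2]<60)
for n,mm,z in [("or",or_,.076),("ye",ye,.098),("bk",bk,.098)]:
    v,u=np.nonzero(mm); rect(np.c_[u,v],z,n); print(u.min(),u.max(),v.min(),v.max(), np.median(P[mm][:,2]))
# top face by depth
for z0,z1 in [(.092,.103),(.072,.082)]:
    mm=m&(P[...,2]>z0)&(P[...,2]<z1); v,u=np.nonzero(mm); rect(np.c_[u,v],(z0+z1)/2,"z%.3f"%z0); print(np.median(P[mm][:,2]))
c=np.load("pics/w1.npz");P=cloud(c)
m=np.zeros(im.shape[:2],bool); m[30:250,175:330]=1
for z0,z1 in [(.068,.078),(.133,.145)]:
    mm=m&(P[...,2]>z0)&(P[...,2]<z1); print(z0,mm.sum(),np.median(P[mm][:,2]))
    nl,l,s,ce=cv2.connectedComponentsWithStats(mm.astype(np.uint8))
    for i in range(1,nl):
        if s[i,4]>60:
            v,u=np.nonzero(l==i); rect(np.c_[u,v],np.median(P[l==i][:,2]),"comp");print(u.min(),u.max(),v.min(),v.max())
hsv=cv2.cvtColor(c["color"],cv2.COLOR_RGB2HSV)
ye=m&(hsv[...,0]>=17)&(hsv[...,0]<35)&(hsv[...,1]>110)&(hsv[...,2]>90)
nl,l,s,ce=cv2.connectedComponentsWithStats(ye.astype(np.uint8))
for i in range(1,nl):
    if s[i,4]>3:
        z=np.median(P[l==i][:,2]); print("yel",s[i],ce[i],z,onz(c,[ce[i]],.138 if ce[i][1]<150 else .075))
```

```text
or 386 [ 511.  -339.3] [34.1 35.5] 87.6
251 285 164 198 0.07728543819872727
ye 166 [ 511.6 -335.7] [28.5 10.4] 71.1
251 279 178 192 0.09967290414418795
bk 519 [ 515.6 -342.6] [56.  49.6] 10.4
252 301 156 214 0.09195401474661835
z0.092 446 [ 512.1 -339.9] [20.1 22. ] 87.1
0.09925150294167082
z0.072 664 [ 511.8 -339.9] [35.8 36.2] 87.0
0.07718791562480329
0.068 8761 0.076171175295489
comp 5888 [542.3 165.2] [118.3 225.7] 13.5
213 320 44 234
comp 2787 [559.7 122.9] [72.6 72.4] 13.6
241 301 156 212
0.133 6877 0.13945482373232404
comp 6380 [538.7 208.8] [66.1 78.1] 13.8
238 312 67 155
comp 496 [567.9  89.4] [69.1  8.3] 13.6
240 305 230 237
yel [263 135  23   6 131] [274.2519084  137.49618321] 0.13994759412356678 [[0.54407614 0.18678722 0.138     ]]
yel [246 178  11   3  31] [250.70967742 179.06451613] 0.07696728416995147 [[0.53451746 0.12416785 0.075     ]]
yel [284 178  11   3  30] [289.2        179.03333333] 0.0768103403506587 [[0.58057455 0.13540385 0.075     ]]
```

View pics/z.png

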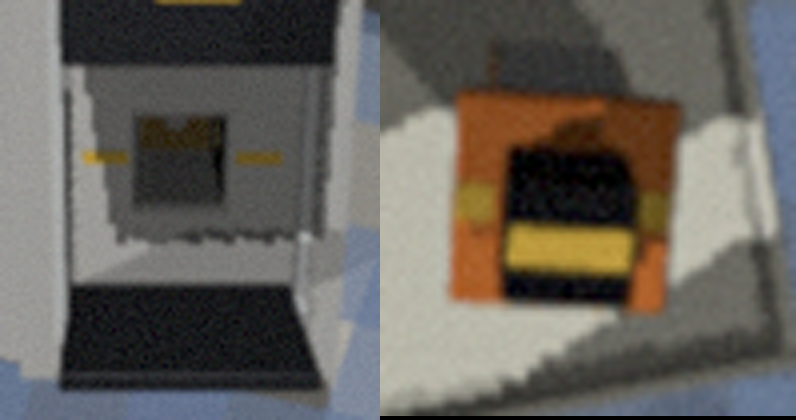

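```bash
cat >> h.py <<'E'
def snap(cams,n,cam="wrist"):
    c=cams.camera(cam); cv2.imwrite(f"pics/{n}.png",c["color"][:,:,::-1]); np.savez(f"pics/{n}.npz",**{k:np.array(v) for k,v in c.items()}); return c
E
python3 - <<'E'
from h import *
from bench import robot,kinematics,cams,status
R=toolR(np.radians(267))
robot.move_l([.512,-.340,.13],R)
print("hit",robot.move_l([.512,-.340,.0785],R,max_speed=.08,max_force=8))
robot.close_gripper(60)
print("w",status.current_grip_width(),status.current_ft_force(),status.current_tool_pos())
robot.move_l([.512,-.340,.28],R,max_speed=.12)
robot.dwell(.2)
print("F",status.current_ft_force(),status.current_grip_width())
snap(cams,"g1")
print(status.current_time_s())
E
```

```text
hit False
w 0.21804686875479654 [0.60195289 0.18405584 3.71585682] [ 0.5122232  -0.34013004  0.07881702]
F [ 1.02569642 -0.40394151 -0.86682339] 0.22009232396849643
10.2083
```

View pics/g1.png

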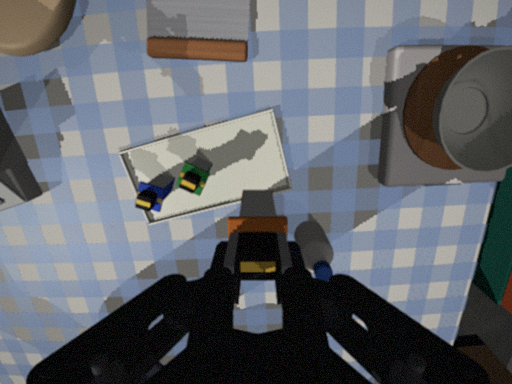

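```bash
python3 - <<'E'
from h import *
c=np.load("pics/g1.npz");P=cloud(c);hsv=cv2.cvtColor(c["color"],cv2.COLOR_RGB2HSV)
m=np.zeros(hsv.shape[:2],bool);m[180:280,210:310]=1
tp=np.array([.512,-.340,.280]);R=toolR(np.radians(267))
def rep(n,mm):
    X=(P[mm]-tp)@R*1000
    print(n,mm.sum(),"x pct",np.percentile(X[:,0],[5,50,95]).round(1),"y",np.percentile(X[:,1],[0,2,50,98,100]).round(1),"z",np.percentile(X[:,2],[0,2,50,98,100]).round(1))
    return X
orr=m&(hsv[...,0]<14)&(hsv[...,1]>150)&(hsv[...,2]>60); rep("or",orr)
v,u=np.nonzero(orr);print(u.min(),u.max(),v.min(),v.max())
for r in range(v.min(),v.max()+1): print(r,u[v==r].min(),u[v==r].max(),end="; ")
print()
ye=m&(hsv[...,0]>=17)&(hsv[...,0]<35)&(hsv[...,1]>110)&(hsv[...,2]>90); rep("ye",ye)
# glass block
gl=m&~orr&(P[...,2]>.19)&(P[...,2]<.285); gl[222:]=0; X=rep("glass",gl)
v,u=np.nonzero(gl);print([ (r,u[v==r].min(),u[v==r].max()) for r in np.unique(v)][::3])
# principal row-edge line of collar front: fit v vs u at top
vv,uu=np.nonzero(orr); t=[(k,vv[uu==k].min()) for k in range(uu.min()+2,uu.max()-1)]
print(np.polyfit(*np.array(t).T,1), "collar front row")
E
python3 - <<'E'
import cv2
cv2.imwrite("pics/z2.png",cv2.resize(cv2.imread("pics/g1.png")[180:290,200:315],None,fx=5,fy=5,interpolation=cv2.INTER_CUBIC))
E
```

```text
or 589 x pct [0.8 1.8 2.9] y [-17.6 -17.1  -2.4  16.6  17.5] z [-82.1 -16.8 -12.7  -8.   -5.4]
228 286 217 235
217 243 261; 218 231 284; 219 228 285; 220 228 286; 221 228 284; 222 228 285; 223 228 284; 224 228 284; 225 228 286; 226 228 286; 227 228 285; 228 228 286; 229 228 284; 230 228 286; 231 229 285; 232 228 285; 233 228 229; 234 228 229; 235 229 229; 
ye 221 x pct [-21.8 -21.  -20. ] y [-8.5 -8.5 -2.6  8.7  9.2] z [-2.  -1.6  2.2  4.5  5. ]
glass 1100 x pct [ 2.5 34.5 69.3] y [-17.3 -12.4   0.6  14.9  17.8] z [-17.8 -17.  -11.8 -11.3 -11. ]
[(np.int64(189), np.int64(243), np.int64(271)), (np.int64(192), np.int64(242), np.int64(272)), (np.int64(195), np.int64(242), np.int64(272)), (np.int64(198), np.int64(242), np.int64(273)), (np.int64(201), np.int64(241), np.int64(273)), (np.int64(204), np.int64(241), np.int64(274)), (np.int64(207), np.int64(240), np.int64(275)), (np.int64(210), np.int64(240), np.int64(275)), (np.int64(213), np.int64(239), np.int64(276)), (np.int64(216), np.int64(229), np.int64(286)), (np.int64(219), np.int64(248), np.int64(287))]
[1.43578644e-02 2.14873665e+02] collar front row
```

View pics/z2.png

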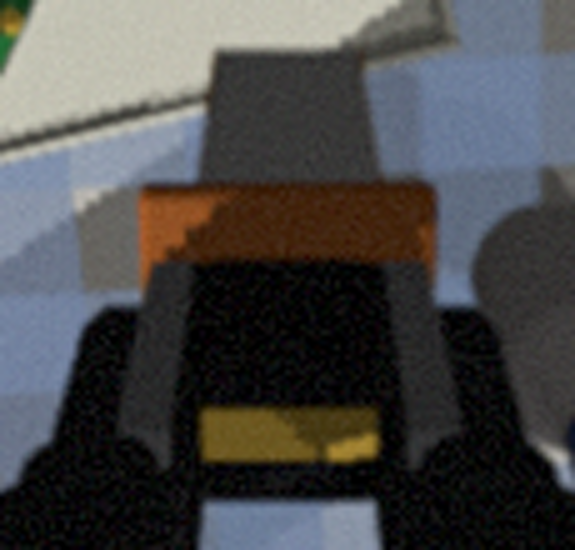

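```bash
python3 - <<'E'
from h import *
from bench import robot,kinematics,cams,status
c=np.load("pics/w1.npz")
a=onz(c,[[250.7,179.06],[289.2,179.03]],.0762).mean(0); print("axis",a)
yaw=np.radians(13.65); ex=np.array([np.cos(yaw),np.sin(yaw)]); 
t=a[:2]+.0002*ex; np.save("axis.npy",t)
R=toolR(yaw)
robot.movep([*t,.30],R)
robot.move_l([*t,.163],R,max_speed=.12)
robot.dwell(.25)
print(status.current_tool_pos(),status.current_ft_force())
snap(cams,"h1"); snap(cams,"h1s","scene")
print(status.current_time_s())
E
python3 - <<'E'
import cv2,numpy as np
a=cv2.imread("pics/h1.png"); b=cv2.resize(a[130:260,190:330],None,fx=4,fy=4,interpolation=cv2.INTER_CUBIC); cv2.imwrite("pics/z3.png",b)
E
```

```text
axis [0.55740128 0.13010664 0.0762    ]
[0.55772731 0.13018673 0.16336329] [-0.67796746  0.42480056 -0.95637651]
13.575
```

View pics/z3.png

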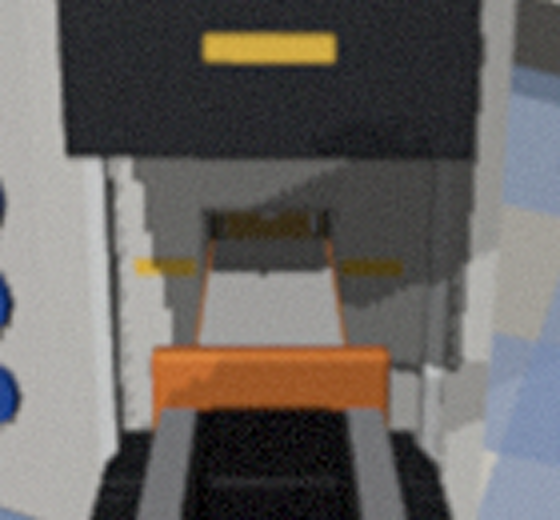

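Run:
```python
from h import *
c=np.load("pics/h1.npz"); t=np.load("axis.npy"); yaw=np.radians(13.65)
ex=np.array([np.cos(yaw),np.sin(yaw),0]);ey=np.array([-np.sin(yaw),np.cos(yaw),0])
tp=np.array([.55773,.13019,0])
def q(x,y,z,b): 
    p=proj(c,[b+ex*x/1e3+ey*y/1e3+np.array([0,0,z/1e3])])[0]; return ((p-[190,130]+.5)*4).round(1)
for yo in (-1.2,0):
  print(yo,[q(s*12.5,12.5+yo,89.8,tp) for s in(-1,1)],[q(s*18,18+yo,89.8+67,tp) for s in(-1,1)],[q(s*18,18+yo,89.8+72,tp) for s in(-1,1)])
ax=np.array([*t,0])-ex*.0002
print("hole",[q(s*13.5,12.5,76.2,ax) for s in(-1,1)],[q(s*15.5,14.5,76.2,ax) for s in(-1,1)],"axis",q(0,0,76.2,ax),"bars",q(-24,0,76.2,ax))
hsv=cv2.cvtColor(c["color"],cv2.COLOR_RGB2HSV)
ye=(hsv[...,0]>=17)&(hsv[...,0]<35)&(hsv[...,1]>110)&(hsv[...,2]>60); ye[:190]=0;ye[203:]=0;ye[:,:220]=0;ye[:,295:]=0
n,l,s,ce=cv2.connectedComponentsWithStats(ye.astype(np.uint8))
for i in range(1,n):
    if s[i,4]>8: print("bar",s[i],((ce[i]-[190,130]+.5)*4).round(1),onz(c,[ce[i]],.0762))
P=cloud(c)
g=np.zeros(ye.shape,bool); g[192:215,242:272]=1
for r in range(180,222,2):
    X=P[r,245:270]; d=(X-tp); print(r,(r-130)*4,"z",np.median(X[:,2]).round(4),"y",(np.median(d@ey)*1e3).round(1))
```

```text
-1.2 [array([211.3, 237.9]), array([328.9, 238.1])] [array([151.7, 339.5]), array([388.5, 339.8])] [array([148.2, 352.9]), array([392. , 353.2])]
0 [array([211.2, 232.5]), array([329. , 232.7])] [array([151.4, 332.2]), array([388.8, 332.5])] [array([147.9, 345.5]), array([392.3, 345.8])]
hole [array([208.4, 214.1]), array([328.8, 214.3])] [array([199.3, 205.5]), array([337.9, 205.7])] axis [268.5 266.8] bars [163.2 266.6]
bar [224 195  15   4  56] [166.7 267.6] [[0.53490192 0.12440385 0.0762    ]]
bar [275 195  16   4  60] [372. 268.] [[0.58038609 0.13541052 0.0762    ]]
180 200 z 0.0765 y 15.4
182 208 z 0.0743 y 12.9
184 216 z 0.0234 y -4.4
186 224 z 0.0232 y -6.8
188 232 z 0.023 y -9.2
190 240 z 0.0937 y 11.7
192 248 z 0.0991 y 11.7
194 256 z 0.1041 y 11.7
196 264 z 0.1091 y 11.8
198 272 z 0.1134 y 11.7
200 280 z 0.1177 y 11.7
202 288 z 0.1219 y 11.6
204 296 z 0.1258 y 11.6
206 304 z 0.1301 y 11.7
208 312 z 0.1336 y 11.6
210 320 z 0.1372 y 11.6
212 328 z 0.1407 y 11.6
214 336 z 0.1442 y 11.6
216 344 z 0.159 y 16.7
218 352 z 0.1617 y 16.6
220 360 z 0.1618 y 15.3
```

Run:
```python
from h import *
from bench import robot,kinematics,cams,status
yaw=np.radians(13.65)
ex=np.array([np.cos(yaw),np.sin(yaw),0]);ey=np.array([-np.sin(yaw),np.cos(yaw),0]);R=toolR(yaw)
b=np.array([.55773,.13019,0])-.00025*ex-.00035*ey
np.save("b.npy",b)
def st(n): print(n,"z",round(status.current_tool_pos()[2],4),"F",np.round(status.current_ft_force(),1),"M",np.round(status.current_wrist_torque(),2),"t",status.current_time_s())
st("0")
h=robot.move_l(b+[0,0,.140],R,max_speed=.03,max_force=6); st(f"in {h}")
if not h:
    h=robot.move_l(b+.0010*ey+[0,0,.140],R,max_speed=.01,max_force=3); st(f"side {h}")
```

```text
0 z 0.1632 F [-0.3  0.  -1.3] M [-0.03 -0.05  0.01] t 13.575
in False z 0.1402 F [ 0.2  0.6 -0.5] M [-0.05 -0.04 -0.05] t 14.4917
side False z 0.1401 F [ 0.  -0.1 -0.5] M [ 0.04 -0.05  0.02] t 14.7417
```

Entered freely. Now I'll press past the spring in stages.

Run:
```python
from h import *
from bench import robot,kinematics,cams,status
yaw=np.radians(13.65)
ey=np.array([-np.sin(yaw),np.cos(yaw),0]);R=toolR(yaw)
b=np.load("b.npy")+.001*ey
def st(n): print(n,"z",round(status.current_tool_pos()[2],4),"F",np.round(status.current_ft_force(),1),"M",np.round(status.current_wrist_torque(),2),"w",round(status.current_grip_width(),4),"t",round(status.current_time_s(),2))
for z in (.132,.124,.117,.112):
    h=robot.move_l(b+[0,0,z],R,max_speed=.02,max_force=13); st(f"{z} {h}")
    if h: break
```

```text
0.132 False z 0.1319 F [-0.4  0.5 -2.1] M [ 0.   -0.03 -0.01] w 0.2218 t 15.29
0.124 False z 0.124 F [-0.1  3.   1.4] M [ 0.8  -0.15 -0.  ] w 0.2215 t 15.84
0.117 False z 0.1164 F [-0.   3.7 -4.2] M [ 1.   -0.18  0.04] w 0.2185 t 16.34
0.112 False z 0.1116 F [ 0.5  3.8 -4.6] M [ 1.03 -0.07  0.02] w 0.217 t 16.74
```

Run:
```python
from h import *
from bench import robot,kinematics,cams,status
yaw=np.radians(13.65)
ey=np.array([-np.sin(yaw),np.cos(yaw),0]);R=toolR(yaw)
b=np.load("b.npy")+.001*ey
def st(n): print(n,"z",round(status.current_tool_pos()[2],4),"F",np.round(status.current_ft_force(),1),"M",np.round(status.current_wrist_torque(),2),"w",round(status.current_grip_width(),4),"t",round(status.current_time_s(),2))
z=.1105
while z>.0915:
    h=robot.move_l(b+[0,0,z],R,max_speed=.008,max_force=14); st(f"{z:.4f} {h}")
    if h or status.current_ft_force()[2]>11: break
    z-=.0015
```

```text
0.1105 False z 0.1105 F [-0.8  4.4 -0.4] M [1.   0.14 0.02] w 0.2177 t 17.07
0.1090 False z 0.109 F [-1.4  4.3  0.1] M [0.99 0.12 0.01] w 0.2155 t 17.41
0.1075 False z 0.1074 F [0.  4.9 0.4] M [1.1  0.06 0.02] w 0.2195 t 17.74
0.1060 False z 0.1059 F [ 0.1  4.8 -0.8] M [1.09 0.06 0.  ] w 0.2164 t 18.07
0.1045 False z 0.1044 F [-0.2  4.4 -0.6] M [1.07 0.06 0.01] w 0.219 t 18.41
0.1030 False z 0.1029 F [-0.1  4.3 -0.5] M [1.03 0.03 0.03] w 0.2183 t 18.74
0.1015 False z 0.1014 F [-0.1  4.4  0.1] M [ 1.06  0.1  -0.02] w 0.2194 t 19.07
0.1000 False z 0.0999 F [-0.   4.4  0.1] M [1.01 0.11 0.02] w 0.2174 t 19.41
0.0985 False z 0.0984 F [0.1 4.  0. ] M [ 1.05  0.07 -0.01] w 0.2137 t 19.74
0.0970 False z 0.097 F [ 0.3  4.6 -0.1] M [ 1.    0.09 -0.02] w 0.2169 t 20.07
0.0955 True z 0.0969 F [-2.4  1.9  5.5] M [0.4  0.45 0.01] w 0.2159 t 20.28
```

Run:
```python
from h import *
from bench import robot,kinematics,cams,status
yaw=np.radians(13.65)
ey=np.array([-np.sin(yaw),np.cos(yaw),0]);R=toolR(yaw)
b=np.load("b.npy")+.001*ey
def st(n): print(n,"z",round(status.current_tool_pos()[2],4),"F",np.round(status.current_ft_force(),1),"M",np.round(status.current_wrist_torque(),2),"w",round(status.current_grip_width(),4),"t",round(status.current_time_s(),2))
robot.dwell(.2); st("rest")
for z in (.0966,.0962,.0958,.0954,.095):
    h=robot.move_l(b+[0,0,z],R,max_speed=.004,max_force=9); robot.dwell(.1); st(f"{z:.4f} {h}")
    if h or status.current_ft_force()[2]>12: break
```

```text
rest z 0.0969 F [-1.1  2.2  5.9] M [ 0.43  0.47 -0.  ] w 0.2141 t 20.48
0.0966 False z 0.0969 F [-1.   4.5  5.3] M [0.98 0.32 0.02] w 0.2201 t 20.93
0.0962 False z 0.0969 F [-2.9  3.8  9.1] M [ 0.9   0.66 -0.02] w 0.2164 t 21.27
0.0958 False z 0.0969 F [-5.1  3.8 13.7] M [ 0.85  0.96 -0.06] w 0.2193 t 21.62
```

The position holds at 0.0969 while the force climbs to about 15 N, so it's on the firm stop. I'll relax, let go, back off and look.

```bash
python3 - <<'E'
from h import *
from bench import robot,kinematics,cams,status
yaw=np.radians(13.65)
ey=np.array([-np.sin(yaw),np.cos(yaw),0]);R=toolR(yaw)
b=np.load("b.npy")+.001*ey
robot.move_l(b+[0,0,.0966],R,max_speed=.01); print(status.current_ft_force(),status.current_tool_pos())
robot.let_go(); print(status.current_grip_width(),status.current_ft_force())
robot.move_l(b+[0,0,.25],R,max_speed=.15); robot.dwell(.2)
c=snap(cams,"r1"); P=cloud(c); print(status.current_time_s())
m=np.zeros(P.shape[:2],bool);m[100:240,230:310]=1
ey2=ey[:2];ex2=np.array([ey[1],-ey[0]]);
hsv=cv2.cvtColor(c["color"],cv2.COLOR_RGB2HSV)
orr=m&(hsv[...,0]<14)&(hsv[...,1]>150)&(hsv[...,2]>50)
v,u=np.nonzero(orr); print("collar z",np.percentile(P[orr][:,2],[20,50,80]),u.min(),u.max(),v.min(),v.max())
for z0,z1 in ((.088,.105),(.111,.128)):
    mm=m&(P[...,2]>z0)&(P[...,2]<z1); mm=mm&(np.abs((P[...,:2]-np.load("axis.npy"))@ey2)<.03)&(np.abs((P[...,:2]-np.load("axis.npy"))@ex2)<.025)
    z=np.median(P[mm][:,2]); v,u=np.nonzero(mm); w=onz(c,np.c_[u,v],z)[:,:2]; r=cv2.minAreaRect((w*1000).astype(np.float32)); d=np.array(r[0])/1e3-np.load("axis.npy")
    print("z",z,"rect",np.round(r,2) if 0 else r,"off x,y mm",(d@ex2*1e3).round(2),(d@ey2*1e3).round(2))
for d in cams.mark_of("cover_push",c)[:2]: print(d)
E
python3 - <<'E'
import cv2
a=cv2.imread("pics/r1.png"); cv2.imwrite("pics/z4.png",cv2.resize(a[40:250,170:340],None,fx=2.8,fy=2.8,interpolation=cv2.INTER_CUBIC))
E
```

```text
[-2.34623079  4.5540777   7.04351716] [0.55743266 0.13081556 0.09691554]
1.000303987960243 [-0.17245809  0.20988863  0.09584213]
23.9583
collar z [0.09494566 0.09550425 0.09613562] 243 273 162 191
z 0.09551488932778135 rect ((557.5287475585938, 131.4595184326172), (35.555213928222656, 35.57429122924805), 13.765063285827637) off x,y mm 0.24 1.28
z 0.1174837920165773 rect ((557.6245727539062, 132.15701293945312), (19.406993865966797, 19.998329162597656), 13.762090682983398) off x,y mm 0.5 1.94
```

View pics/z4.png

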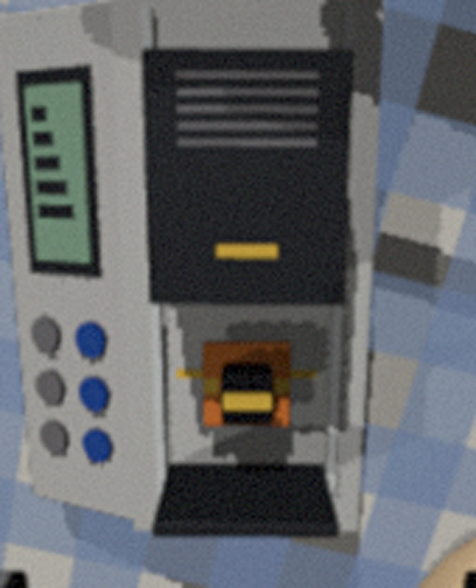

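Run:
```python
from h import *
for f,ctr,yaw,zs in (("w2",np.array([.512,-.340]),np.radians(267),[(.0745,.0795),(.0965,.102)]),("r1",np.load("axis.npy")+[-.0002,.001],np.radians(13.65),[(.0925,.098),(.115,.120),(.073,.079)])):
    c=np.load(f"pics/{f}.npz");P=cloud(c)
    ex=np.array([np.cos(yaw),np.sin(yaw)]);ey=np.array([-np.sin(yaw),np.cos(yaw)])
    a=(P[...,:2]-ctr)@ex;b=(P[...,:2]-ctr)@ey
    for z0,z1 in zs:
        lim=.035 if z1==.079 else .022
        mm=(P[...,2]>z0)&(P[...,2]<z1)&(abs(a)<lim)&(abs(b)<lim)
        A=np.c_[a[mm],b[mm],np.ones(mm.sum())]; s,res,_,_=np.linalg.lstsq(A,P[mm][:,2],rcond=None)
        sd=np.sqrt(res[0]/mm.sum()); e=sd*np.sqrt(np.diag(np.linalg.inv(A.T@A)))
        print(f,z0,mm.sum(),"slope",s[:2].round(3),"+-",e[:2].round(3),"z",s[2].round(4),"b range",np.percentile(b[mm],[1,99]).round(4),"a",np.percentile(a[mm],[1,99]).round(4))
```

```text
w2 0.0745 646 slope [-0.006 -0.006] +- [0.002 0.003] z 0.0772 b range [-0.0178  0.0172] a [-0.0178  0.0176]
w2 0.0965 419 slope [ 0.009 -0.028] +- [0.007 0.007] z 0.0993 b range [-0.0101  0.0092] a [-0.0098  0.0097]
r1 0.0925 543 slope [-0.006 -0.008] +- [0.003 0.003] z 0.0955 b range [-0.0177  0.0175] a [-0.0169  0.0179]
r1 0.115 332 slope [-0.012 -0.008] +- [0.008 0.008] z 0.1175 b range [-0.0092  0.0093] a [-0.0092  0.0102]
r1 0.073 2019 slope [ 0. -0.] +- [0.001 0.001] z 0.0763 b range [-0.0346  0.0296] a [-0.0344  0.0345]
```

Run:
```python
from h import *
from bench import robot,kinematics,cams,status
yaw=np.radians(13.65)
ey=np.array([-np.sin(yaw),np.cos(yaw),0]);R=toolR(yaw)
b=np.array([*np.load("axis.npy"),0])
def st(n): 
    p=np.array(status.current_tool_pos()); print(n,"y",round(float((p-b)@ey),4),"z",p[2].round(4),"F",np.round(status.current_ft_force(),1),"t",round(status.current_time_s(),2))
robot.close_gripper(30)
robot.move_l(b+.155*ey+[0,0,.22],R,max_speed=.2)
h=robot.move_l(b+.155*ey+[0,0,.102],R,max_speed=.12,max_force=8); st(h)
y=.125
h=robot.move_l(b+y*ey+[0,0,.102],R,max_speed=.05,max_force=10); st(h)
if not h:
    h=robot.move_l(b+.058*ey+[0,0,.102],R,max_speed=.05,max_force=10); st(h)
    if not h:
        h=robot.move_l(b+.040*ey+[0,0,.102],R,max_speed=.02,max_force=8); st(h)
```

```text
False y 0.1551 z 0.1027 F [-0.   0.5 -0.5] t 26.84
False y 0.1249 z 0.102 F [ 0.8 -1.1  0.4] t 27.59
False y 0.0581 z 0.1021 F [-0.4 -0.1  0.2] t 29.08
True y 0.0511 z 0.102 F [-0.   2.9  2.7] t 29.59
```

Run:
```python
from h import *
from bench import robot,kinematics,cams,status
yaw=np.radians(13.65)
ex=np.array([np.cos(yaw),np.sin(yaw),0]);ey=np.array([-np.sin(yaw),np.cos(yaw),0]);R=toolR(yaw)
b=np.array([*np.load("axis.npy"),0])
def st(n): 
    p=np.array(status.current_tool_pos()); print(n,"y",round(float((p-b)@ey),4),"F",np.round(status.current_ft_force(),1),"t",round(status.current_time_s(),2))
h=robot.move_l(b+.044*ey+[0,0,.102],R,max_speed=.01,max_force=10); st(h)
robot.move_l(b+.10*ey+[0,0,.102],R,max_speed=.15)
robot.move_l(b+.10*ey+[0,0,.27],R,max_speed=.2)
robot.move_l(b+.02*ey+[0,0,.27],R,max_speed=.2); robot.dwell(.2); st("")
c=snap(cams,"f1");P=cloud(c); snap(cams,"f1s","scene"); snap(cams,"f1t","top")
m=np.zeros(P.shape[:2],bool);m[30:250,175:330]=1
A=(P-b)@ex;B=(P-b)@ey
mm=m&(P[...,2]>.133)&(P[...,2]<.146)&(abs(A)<.05)
print("top y extent",np.percentile(B[mm],[0,.5,1,99,99.5,100]).round(4))
```

```text
True y 0.0512 F [0.8 2.2 1.4] t 29.91
 y 0.0211 F [-0.1 -0.3 -0.2] t 32.12
top y extent [-0.0469 -0.0456 -0.045   0.0403  0.0404  0.0406]
```

View pics/f1.png

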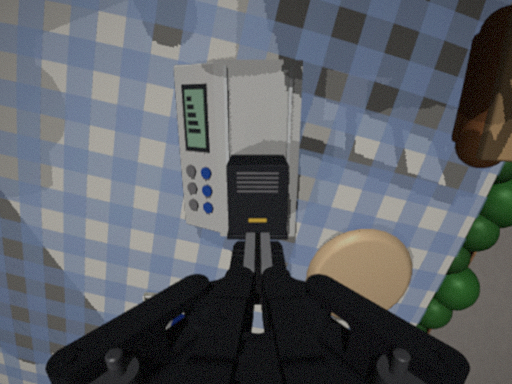

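View pics/f1t.png

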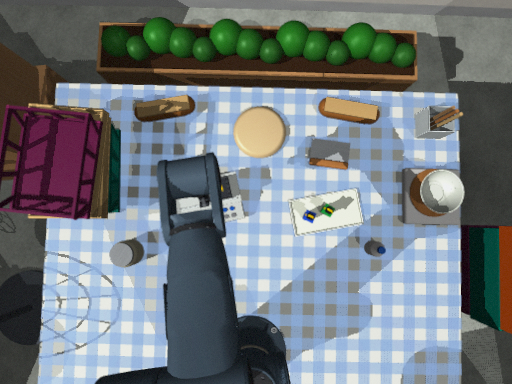

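Run:
```python
from h import *
yaw=np.radians(13.65)
ex=np.array([np.cos(yaw),np.sin(yaw),0]);ey=np.array([-np.sin(yaw),np.cos(yaw),0]);b=np.array([*np.load("axis.npy"),0])
for f in("w1","r1","f1"):
    P=cloud(np.load(f"pics/{f}.npz"));A=(P-b)@ex;B=(P-b)@ey
    mm=(P[...,2]>.133)&(P[...,2]<.146)&(abs(A)<.03)&(abs(B-.04)<.11)
    y=np.sort(B[mm]); g=np.diff(y); i=g.argmax(); print(f,np.percentile(y,[0,1,50,99,100]).round(4),"biggest gap",g[i].round(4),y[i].round(4),y[i+1].round(4))
a=cv2.imread("pics/f1.png")[140:250,200:320]; cv2.imwrite("pics/z5.png",cv2.resize(a,None,fx=5,fy=5,interpolation=cv2.INTER_CUBIC))
```

```text
w1 [-0.0465 -0.045   0.0806  0.1196  0.12  ] biggest gap 0.081 -0.0396 0.0414
r1 [-0.047  -0.0452  0.08    0.1192  0.1203] biggest gap 0.0804 -0.0398 0.0406
f1 [-0.0469 -0.0447  0.0027  0.0403  0.0406] biggest gap 0.0008 -0.0402 -0.0393
```

View pics/z5.png

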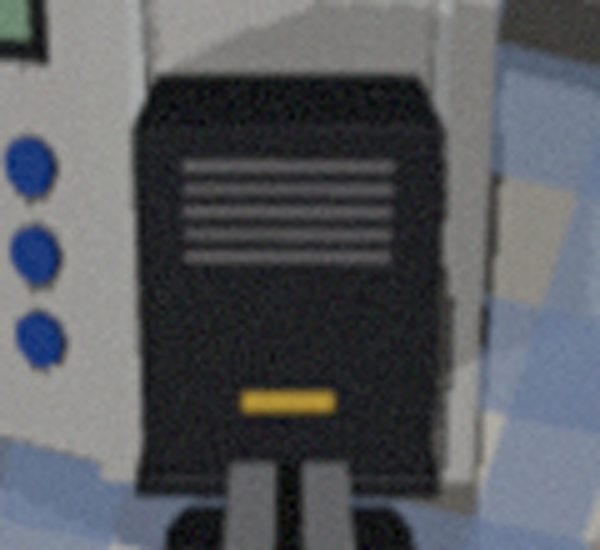

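The hood meets the end wall with no visible gap. I'll push once more, a bit firmer, to be sure, then clear off and hand in.

Run:
```python
from h import *
from bench import robot,kinematics,cams,status
yaw=np.radians(13.65)
ex=np.array([np.cos(yaw),np.sin(yaw),0]);ey=np.array([-np.sin(yaw),np.cos(yaw),0]);R=toolR(yaw)
b=np.array([*np.load("axis.npy"),0])
def st(n): 
    p=np.array(status.current_tool_pos()); print(n,"y",round(float((p-b)@ey),4),"F",np.round(status.current_ft_force(),1),"t",round(status.current_time_s(),2))
robot.move_l(b+.10*ey+[0,0,.27],R,max_speed=.2)
robot.move_l(b+.10*ey+[0,0,.102],R,max_speed=.15,max_force=10)
h=robot.move_l(b+.056*ey+[0,0,.102],R,max_speed=.06,max_force=10); st(h)
h=robot.move_l(b+.044*ey+[0,0,.102],R,max_speed=.01,max_force=16); st(h)
robot.move_l(b+.13*ey+[0,0,.102],R,max_speed=.15)
robot.move_l(b+.13*ey+[0,0,.27],R,max_speed=.2); robot.dwell(.3); st("")
c=snap(cams,"f2");P=cloud(c);A=(P-b)@ex;B=(P-b)@ey
mm=(P[...,2]>.133)&(P[...,2]<.146)&(abs(A)<.03)&(abs(B-.04)<.11)
y=np.sort(B[mm]);print(np.percentile(y,[0,1,50,99,100]).round(4),np.diff(y).max())
for q in ("green_cell_mid","blue_cell_mid"): print([(d["pixel"],d["p"]) for d in cams.mark_of(q,cams.camera("top"))][:1])
robot.close_job()
```

```text
False y 0.0561 F [ 0.9 -0.  -0.7] t 34.98
True y 0.0512 F [-0.4  3.2  1.9] t 35.69
 y 0.13 F [0.4 0.7 0.1] t 37.66
[-0.0468 -0.0466 -0.0407 -0.0311 -0.031 ] 0.0022542116039290863
[]
[([376.2, 247.7], 0.63)]
the job is handed in; nothing more can be done
```

The amber check cell is seated on the stop in the photometer's well, let go, with the light cover shut over it. I handed the job in at about 38 s of the 58 s allowed. There is no reading of the switch or the cover joint, so both are judged from force, position and the camera.

- **Cell:** I gripped it by the knob, turned it to line up with the light path and pressed it past the spring.
    - **Stop:** the position held at one height while the push rose to about 15 N in all, so it is on the firm stop. That puts its underside about 53 mm below the deck.
    - **After release:** the camera showed it in line within about 0.2°. It was upright as far as the depth data can tell, and about 0.5 mm off the axis in x. The y readings were 1.3 mm at the collar and 1.9 mm at the knob, partly measuring bias.
- **Cover:** I pushed it shut three times, and each time it stopped at the same place (within 0.1 mm), the last with a 16 N limit. The picture after the second push showed no gap to the end wall. The measured travel came out near 79.5–80 mm instead of 82 mm, which I put down to how finely the camera can resolve the edges.

**Checks that did not work:**
- In the last wrist picture most of the hood top was missing from the depth check, so that view says nothing about the cover.
- The last search in the top picture missed the green cell and put the blue one at the bottle's place. The top picture taken after the second push showed the green and blue cells still on the tray and the other things apparently in place. The arm went near none of them after that.

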